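# Fit the blue forming template to the stand

## Robot

A 6-joint arm with a two-finger parallel gripper is mounted at the origin on the work surface. World frame = base frame: x ahead of the robot, y to its left, z up, the work surface at z = 0. Lengths are in m, angles in rad, forces in N, time in s.
With the tool pointing down it reaches from about 0.35 to 0.975 m from the base axis. Payload 4.9 kg.
Tool frame: the origin (TCP) lies at the very end of the fingers, on their centre line; the grasp point (between the pads) lies 19 mm behind it (grasp_offset is the distance from the TCP to the grasp point, in m); x points along the fingers, y is the direction in which the jaws open and shut, and the axes are right-handed (so a half turn about x gives the same grasp; the last joint's range is limited). The gripper opens to 85 mm and grips with 20 to 120 N. Pads are 22 mm wide; open, the fingers measure 114 mm over their backs; the gripper's body (76 mm by 85 mm) begins 54 mm behind the grasp point. The pads swing forward as they close: fully open they stand 13 mm farther back than shut.
Start: joints at [-1.378, 0.053, 1.613, -0, 1.476, -0.119], TCP at [0.192, -0.595, 0.231] pointing down, gripper open.
Joint ranges: [-3.01, 3.01], [-1.01, 2.22], [0.06, 2.58], [-1.02, 4.17], [0.09, 2.62], [-3.14, 3.14]. Speed limits (rad/s): [2.57, 2.57, 3.14, 3.14, 3.14, 3.14].

## Interface

Orientations are given as a rotation vector (axis times angle).
In Python, from station import get_obs, get_image, camera_model, finish_job, grasp_offset gives the robot as it stands.
- The arm moves only by the shell command python3 -m crank 'ROWS' [OPENING] [FORCE]. ROWS is JSON, a list that holds one entry, the list of rows, each a list of 4 numbers: the shift along the world's x, y, z in m, then the turn about the world's z in degrees. In form: [[[dx, dy, dz, turn], ...]]. A call has 1 to 5 rows; each row is the pose to reach, as a shift and turn from the pose commanded when the call began; what a row does not reach only later rows make up. A row lasts 1/12 s, in which the tool goes at most 41.7 mm and 7.16 degrees, less where a joint would pass 70% of its speed; a pose out of reach is approached as far as the arm can. A call with a gripper value outside its range is refused whole. OPENING is the opening, from 0 (shut) to 1 (fully open), set as the call begins (- or left out, the last holds). The fingers move at their own pace and stop on an object; FORCE is the grip in N (left out, the last holds). Time passes only in rows, so rows that repeat a pose let the fingers close. It gives the time, the measured TCP pose, the force and the opening at its end, in the units of the state.
- get_obs(): the state, without advancing time (a new reading comes with each control period).
- get_image(name): name is "scene" or "top" or "wrist"; returns (picture, depth): 400x640x3 uint8, red, green, blue; 400x640 float32, m along the optical axis (not along the pixel's ray), 0 where there is no reading.
- camera_model(name): a dict with "fx", "fy", "cx", "cy" (pixels), "xyz" and "attitude" of the camera in the world. Camera axes: x right, y down, z forward; pixel columns grow to the right and rows downward; lengths in m; the calibration is good to about 2 mm. The wrist camera is an equidistant fisheye: a pixel r from the principal point sees the ray r / f radians off the axis. A picture is of the moment at which its call begins: read the wrist's pose just before it. camera_model takes no time and is no camera call; for the wrist camera it gives the pose at the moment of the call.
- finish_job(): hands the job in, once; it reports no verdict.
The state is a dict: "t": time; "q": joint angles; "dq": joint speeds; "effort": joint torques, N m; "tool_pos": TCP position; "tool_rot": TCP orientation; "contact_force": force on the tool from outside, world axes, zero at the start; "wrist_torque": the same for the moment, N m; "opening": finger opening in m.
Only numpy, scipy, OpenCV 4.12 (cv2) and the standard library are available. Lean on these libraries where they do the work, as an engineer would, in place of code of your own. Each camera call takes 0.05 s, during which the arm holds its last target.

## Task

Lift the blue template up and off its hook on the rack and fit it into the slot of the green block on the forming stand: tongue down, its rounded profile edge on the side of the white plaster mould. The block may be clamped anywhere along its rail, so find the slot, and keep hold of the template until its shoulders rest fully home on the block; then let go. Leave the other templates hanging on their hooks and everything else where it is.

Things in the scene. Friction and masses are not known exactly. Their poses are not given: they have to be found in the camera images.
- template: Blue template: flat upright plate 8 mm thick, 165 mm tall, 0.12 to 0.24 kg, hanging on any one of the rack's three hooks. Origin: middle of its lower end. x through the thickness (towards the rack's crossbar while it hangs), y across the width, z up. From the bottom: tongue 40 mm wide, 0 to 30 mm; shoulders at 30 mm, then body 70 mm wide to 72 mm; eye; bridge; grip tab.
- template_tongue (a point): Middle of the lower end of the blue template's tongue (8 x 40 mm, 30 mm long up to the shoulders). Same axes as the template.
- template_tab (a point): Grip point of the blue template, in the middle of its grip tab: 151 mm above the tongue's lower end, 14 mm below the tab's top. The tab is 8 mm thick (x), 28 mm wide (y), 124 to 165 mm above the tongue's lower end. Same axes.
- template_eye (a point): Middle of the upper edge of the blue template's eye, 110 mm above the tongue's lower end; this edge rests on the hook's bar. The eye is a rectangular hole through the plate, 20 mm wide and 38 mm high (72 to 110 mm). Above it a bridge 56 mm wide to 124 mm. Same axes.
- template_edge (a point): Outermost point of the blue template's rounded profile edge: a round lobe, 54 mm above the tongue's lower end, reaching 50 mm from the plate's middle on its -y side.
- rack: Wooden hook rack, 340 mm wide (y), 196 mm high, fixed; origin on the table under its middle. Three steel hooks at y = -110, 0, 110 mm point to -x, each a level bar 8 mm thick with its top 190 mm above the table, from the crossbar (x = 5 to 25 mm) to x = -80 mm, where it turns straight up. The templates hang near x = -45 mm.
- rack_tip (a point): Top of the middle hook's upturned tip: 16 mm above the bar's top, 80 mm out from the rack's origin (tip 8 mm thick). The three hooks are alike. To come off, a template must be lifted more than 16 mm but less than 30 mm (then the eye's lower edge meets the bar from below) and moved along the rack's -x past the tip.
- stand: Forming stand, fixed: a steel rail 170 mm long (along x) carrying a green slotted block, and 165 mm off on the -y side a wheel head (radius 72 mm) with a white plaster mould, top 115 mm high. Origin on the table under the rail's middle. With the template fully home the tongue's lower end is 60 mm above the table.
- stand_slotline (a point): Point over the rail's middle, 90 mm above the table, level with the block's flat top (110 mm along x, 80 along y). The slot in the middle of that top is 12 mm (x) by 44 mm (y), straight-walled, 34 mm deep.
- stand_rail (a point): Middle of the rail's top, 38 mm above the table; axes of the stand. The block is clamped anywhere along the rail: its slot's middle is at y = 0 and at any x from -18 to 18 mm from here. The block's pose is not measured: look for the slot, or touch the tongue lightly on the block's top at successive x until it drops in.
- red_template_mid (a point): Same plate, tongue, eye and tab as the blue template, but red, with a square lobe. Hangs on another hook, about 110 mm along the rack. Point: 80 mm above its tongue's lower end, about its middle.
- grey_template_mid (a point): Same plate, tongue, eye and tab as the blue template, but bare aluminium, with a pointed lobe. Hangs on another hook, about 110 mm along the rack. Point: 80 mm above its tongue's lower end, about its middle.
- bowl_mid (a point): White bowl, 110 mm across, 60 mm high; its centre.
- mug_mid (a point): Terracotta mug, 76 mm across, 85 mm high, handle on its +y side; its centre.
- bottle_mid (a point): White bottle, 60 mm across, 165 mm high; its centre.
- brush: Brush lying along its x axis; origin under its middle.

How it is judged:
On the way, in this order (a step that is already met when the one before it is completed fails the run):
1. the blue template is held by the fingers, upright, clear of its hook on the hook-tip side (x of template_eye in the frame of rack below -0.095 m and contact force between the fingers and template above 1 N and angle between template_tongue's own z axis and vertical below 0.6 rad), for 0.1 s.
2. the template is fully home in the slot, while still held by the fingers (z of template_tongue in the frame of stand between 0.052 and 0.0635 m and y of template_tongue in the frame of stand between -0.006 and 0.006 m and x of template_tongue in the frame of stand between -0.026 and 0.026 m and angle between template_tongue's own z axis and vertical below 0.12 rad and y of template_edge in the frame of stand below -0.02 m and contact force between the fingers and template above 1 N), for 0.1 s.
At the end, for the whole second after the job is handed in: The blue template stands released and at rest in the block's slot: tongue's lower end 52 to 63.5 mm above the stand's foot (shoulders within 3.5 mm of the block's top), within 6 mm of the rail's middle line and 26 mm of the rail's middle, tilted less than 0.12 rad, rounded edge on the mould's side (z of template_tongue in the frame of stand between 0.052 and 0.0635 m and y of template_tongue in the frame of stand between -0.006 and 0.006 m and x of template_tongue in the frame of stand between -0.026 and 0.026 m and angle between template_tongue's own z axis and vertical below 0.12 rad and y of template_edge in the frame of stand below -0.02 m and linear speed of template below 0.03 m/s and angular speed of template below 0.6 rad/s and contact force between the fingers and template below 0.2 N); the robot touches nothing.
It fails at once if the red template is knocked off its hook or pushed about (moved more than 30 mm) (distance of red_template_mid from where it was at the start of the episode above 0.03 m).
It fails at once if the grey template is knocked off its hook or pushed about (moved more than 30 mm) (distance of grey_template_mid from where it was at the start of the episode above 0.03 m).
It fails at once if the bowl, mug, bottle or brush is moved more than 30 mm (distance of any of bowl_mid, mug_mid, bottle_mid, brush from where it was at the start of the episode above 0.03 m).
It also fails if it takes over 58 s, if anything falls off the work surface, if the arm or the gripper's body presses on something with over 40 N, if the wrist force passes 120 N, or if a joint passes its speed limit or range.

## Working session

There is one attempt and no reset: what is moved stays moved. The work goes in short steps, Python scripts to look and compute and a shell command to move; the robot and the scene stay as the last step left them, time stands still between calls to the robot, and variables do not carry over. Pictures are saved under pics/ and viewed, and the job is handed in when it is done.

```bash
mkdir -p pics; ls; python3 - <<'E'
from station import *
import cv2,numpy as np
o=get_obs();print({k:np.round(v,3) for k,v in o.items()}, grasp_offset() if callable(grasp_offset) else grasp_offset)
for n in("scene","top","wrist"):
    m=camera_model(n);print(n,m)
    p,d=get_image(n);cv2.imwrite(f"pics/{n}0.png",p[:,:,::-1]);np.save(f"pics/{n}0.npy",d);
E
```

```text
pics
{'t': np.float64(0.0), 'q': array([-1.378,  0.053,  1.614, -0.   ,  1.476, -0.119]), 'dq': array([ 0.001, -0.001,  0.002, -0.001, -0.001,  0.   ]), 'effort': array([-1.0000e-03, -3.9368e+01, -3.7018e+01, -0.0000e+00,  7.0000e-03,
        0.0000e+00]), 'tool_pos': array([ 0.192, -0.594,  0.23 ]), 'tool_rot': array([ 2.054,  0.325, -2.054]), 'contact_force': array([-0.296, -0.378,  0.091]), 'wrist_torque': array([0.002, 0.044, 0.036]), 'opening': np.float64(0.086)} 0.0187
scene {'fx': 372.65371449308543, 'fy': 372.65371449308543, 'cx': 319.90124663240624, 'cy': 199.70533827193444, 'xyz': array([1.08805719, 0.40672885, 0.93224305]), 'attitude': array([-1.36188588, -2.35101295,  0.78697667])}
top {'fx': 404.80029302708533, 'fy': 404.80029302708533, 'cx': 317.1868482763763, 'cy': 200.80885447229758, 'xyz': array([0.48016887, 0.12892111, 1.05434873]), 'attitude': array([-2.14857192,  2.17337705, -0.12100051])}
wrist {'fx': 309.70691628693146, 'fy': 309.70691628693146, 'cx': 320.49349446687364, 'cy': 195.78513452151236, 'xyz': array([ 0.26018641, -0.57198397,  0.37186748]), 'attitude': array([ 2.34662472, -1.71000929, -0.24653638])}
```

View pics/scene0.png

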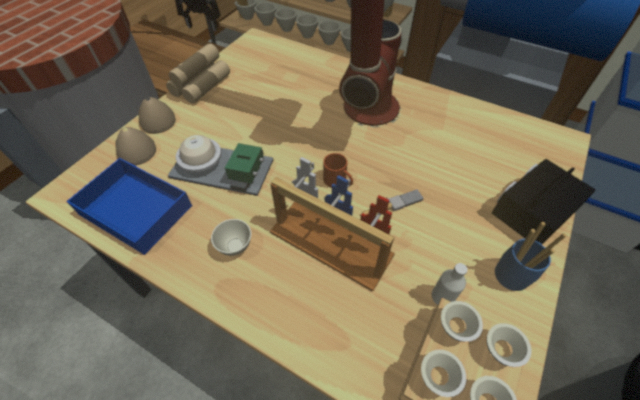

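View pics/top0.png

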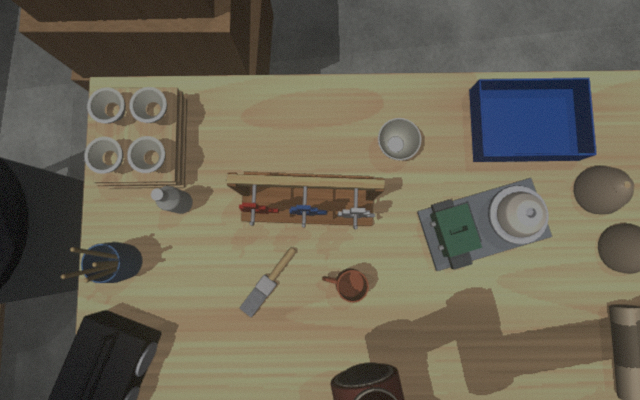

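View pics/wrist0.png

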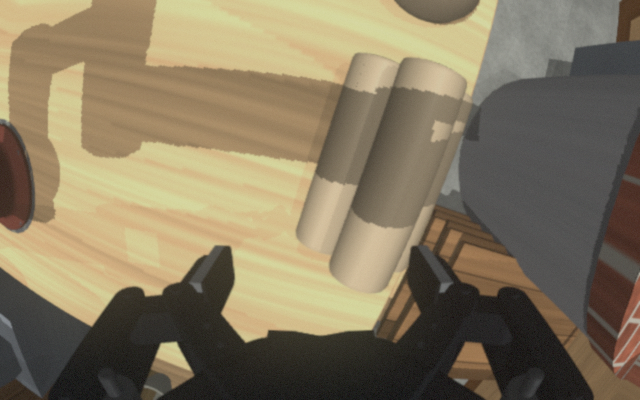

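The middle hook holds the blue template at top-view pixel (308,211). The green block is at (457,232), with the slot visible, and the mould is at (520,213). I'll measure these next.

```bash
cat > h.py <<'E'
import numpy as np,cv2
from scipy.spatial.transform import Rotation as R
from station import *
def pts(m,d,fish=False):
    v,u=np.mgrid[0:400,0:640].astype(float)
    x=(u-m['cx'])/m['fx'];y=(v-m['cy'])/m['fy']
    if fish:
        r=np.hypot(x,y)+1e-9;k=np.tan(np.minimum(r,1.5))/r;x=x*k;y=y*k
    P=np.stack([x*d,y*d,d],-1)
    return P@R.from_rotvec(m['attitude']).as_matrix().T+m['xyz']
def onplane(m,u,v,z,fish=False):
    x=(u-m['cx'])/m['fx'];y=(v-m['cy'])/m['fy']
    if fish:
        r=np.hypot(x,y)+1e-9;k=np.tan(r)/r;x*=k;y*=k
    a=R.from_rotvec(m['attitude']).apply([x,y,1]);s=(z-m['xyz'][2])/a[2];return m['xyz']+s*a
E
python3 - <<'E'
from h import *
for n in("top","scene"):
    p=cv2.imread(f"pics/{n}0.png");d=np.load(f"pics/{n}0.npy");m=camera_model(n);W=pts(m,d)
    hsv=cv2.cvtColor(p,cv2.COLOR_BGR2HSV);v,u=np.mgrid[0:400,0:640]
    box={'top':(280,340,195,225),'scene':(320,365,170,220)}[n]
    bx=(u>box[0])&(u<box[1])&(v>box[2])&(v<box[3])
    b=bx&(hsv[...,0]>100)&(hsv[...,0]<130)&(hsv[...,1]>100)
    Q=W[b];print(n,'blue',b.sum(),np.percentile(Q,[2,50,98],0).round(3).tolist())
    t=b&(W[...,2]>Q[:,2].max()-.015);print(' top',t.sum(),W[t].mean(0).round(4),W[t].min(0).round(3),W[t].max(0).round(3))
    g=(hsv[...,0]>60)&(hsv[...,0]<95)&(hsv[...,1]>80)&(abs(W[...,2]-.09)<.006)
    g=g&(v>130)&(v<290)
    Q=W[g];print(' green',len(Q),Q.mean(0).round(4));r=cv2.minAreaRect((Q[:,:2]*1000).astype(np.float32));print(r)
    # rack crossbar top
    k=(abs(W[...,2]-.196)<.006)&(W[...,0]>.4)&(W[...,0]<.62)&(abs(W[...,1]-.15)<.25)&(hsv[...,0]<30)
    Q=W[k];
    if len(Q)>20:print(' bar',len(Q),cv2.minAreaRect((Q[:,:2]*1000).astype(np.float32)))
p=cv2.imread("pics/top0.png")
cv2.imwrite("pics/topz.png",np.vstack([cv2.resize(p[165:235,215:395],None,fx=4,fy=4,interpolation=2),cv2.resize(p[190:270,415:595],None,fx=4,fy=4,interpolation=2)]))
E
```

```text
top blue 91 [[0.557, 0.116, 0.148], [0.561, 0.157, 0.205], [0.566, 0.19, 0.248]]
 top 39 [0.5612 0.1593 0.2454] [0.559 0.147 0.243] [0.564 0.171 0.248]
 green 153 [ 0.5169 -0.2104  0.0913]
((517.4931030273438, -203.08145141601562), (101.51717376708984, 75.13349914550781), 16.068574905395508)
 bar 745 ((570.1480102539062, 154.95242309570312), (336.2538146972656, 99.7010726928711), 89.97090911865234)
scene blue 45 [[0.558, 0.138, 0.151], [0.563, 0.162, 0.242], [0.568, 0.19, 0.246]]
 top 25 [0.5625 0.1595 0.2439] [0.557 0.149 0.241] [0.567 0.172 0.247]
 green 534 [ 0.5226 -0.1983  0.0901]
((521.0867919921875, -200.31407165527344), (103.6373291015625, 76.16525268554688), 16.19312286376953)
 bar 484 ((570.301513671875, 157.32827758789062), (338.547119140625, 99.42416381835938), 89.85920715332031)
```

View pics/topz.png

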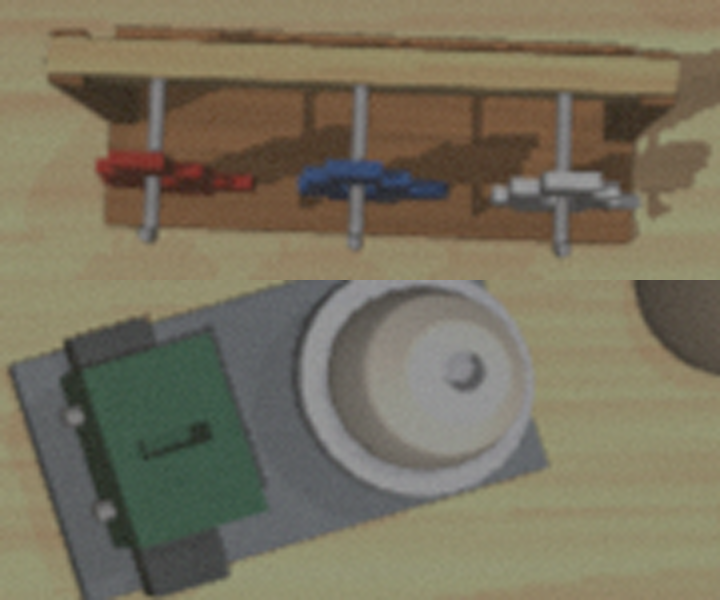

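```bash
python3 - <<'E'
from h import *
o=get_obs();M=R.from_rotvec(o['tool_rot']).as_matrix();print(M.round(3))
p=cv2.imread("pics/top0.png");d=np.load("pics/top0.npy");m=camera_model("top");W=pts(m,d)
hsv=cv2.cvtColor(p,cv2.COLOR_BGR2HSV);v,u=np.mgrid[0:400,0:640]
def line(mask,name):
    Q=W[mask];l=cv2.fitLine(Q[:,:2].astype(np.float32),cv2.DIST_HUBER,0,.001,.001).ravel();print(name,mask.sum(),np.degrees(np.arctan2(l[1],l[0])).round(2),l.round(4),Q[:,2].mean().round(3))
for n,(a,b,c,e) in dict(L=(245,260,186,222),M=(297,312,186,224),Rr=(348,364,188,226)).items():
    k=(u>a)&(u<b)&(v>c)&(v<e)&(hsv[...,1]<50)&(abs(W[...,2]-.19)<.006);line(k,'hook'+n)
k=(v>165)&(v<195)&(u>225)&(u<390)&(abs(W[...,2]-.196)<.008)&(hsv[...,1]>60);line(k,'bar')
b=(u>280)&(u<340)&(v>195)&(v<225)&(hsv[...,0]>100)&(hsv[...,0]<130)&(hsv[...,1]>100);line(b,'blue')
line(b&(W[...,2]>.235),'bluetab')
# stand base plate edges
g=(hsv[...,0]>60)&(hsv[...,0]<95)&(hsv[...,1]>80)&(u>420)&(u<490)&(v>195)&(v<275)
print(g.sum(),W[g][:,2].mean(), np.percentile(W[g][:,2],[5,25,50,75,95]).round(3))
E
```

```text
[[-0.     0.307 -0.952]
 [ 0.002 -0.952 -0.307]
 [-1.    -0.002 -0.   ]]
hookL 95 -2.57 [ 0.999  -0.0448  0.5681  0.2682] 0.19
hookM 105 -2.94 [ 0.9987 -0.0512  0.5725  0.1583] 0.19
hookRr 113 -3.36 [ 0.9983 -0.0586  0.5741  0.0486] 0.19
bar 1597 87.22 [0.0484 0.9988 0.6222 0.1556] 0.196
blue 91 87.2 [0.0488 0.9988 0.56   0.1453] 0.21
bluetab 39 89.27 [0.0127 0.9999 0.5612 0.1593] 0.245
156 0.09725627822519049 [0.088 0.09  0.091 0.092 0.094]
```

Rack yaw is about -2.9° and the stand's about +16°. The jaws need to turn about +69°. I'll lift first, then move towards the rack.

```bash
python3 -m crank '[[[0.01,0.02,0.03,5],[0.02,0.045,0.06,11],[0.035,0.075,0.09,17],[0.05,0.105,0.11,23],[0.065,0.14,0.12,29]]]' 0.5 60
python3 -m crank '[[[0.016,0.034,0,5],[0.032,0.068,0,10],[0.048,0.102,0,15],[0.064,0.136,0,20],[0.08,0.17,0,25]]]'
python3 -m crank '[[[0.016,0.034,0,4],[0.032,0.068,0,8],[0.048,0.102,0,11],[0.064,0.136,0,13],[0.08,0.17,0,15.3]]]'
python3 -m crank '[[[0.016,0.034,0,0],[0.032,0.068,0,0],[0.048,0.102,0,0],[0.064,0.136,0,0],[0.08,0.17,0,0]]]'
```

```text
t: 0.57
tool_pos: [0.2573, -0.4547, 0.355]
tool_rot: [1.734, 0.751, -1.734]
contact_force: [0.6, -0.1, 0.9]
opening: 0.0424
t: 0.98
tool_pos: [0.3369, -0.2831, 0.351]
tool_rot: [1.436, 1.045, -1.436]
contact_force: [1.5, 0.0, -0.3]
opening: 0.0427
t: 1.4
tool_pos: [0.417, -0.113, 0.3512]
tool_rot: [1.244, 1.186, -1.244]
contact_force: [0.4, -0.7, -0.6]
opening: 0.0429
t: 1.82
tool_pos: [0.497, 0.0572, 0.351]
tool_rot: [1.245, 1.186, -1.245]
contact_force: [-0.4, -0.3, -0.6]
opening: 0.0424
```

```bash
python3 -m crank '[[[0.02,0.034,0,0],[0.04,0.068,0,0],[0.064,0.102,-0.01,0],[0.064,0.102,-0.03,0],[0.064,0.102,-0.04,0]]]'
python3 -m crank '[[[0,0,0,0],[0,0,0,0]]]'
python3 - <<'E'
from h import *
o=get_obs();print(o['tool_pos'].round(4));M=R.from_rotvec(o['tool_rot']).as_matrix();print(M.round(3))
m=camera_model("wrist");p,d=get_image("wrist");cv2.imwrite("pics/w1.png",p[:,:,::-1]);np.save("pics/w1.npy",d);print(m)
W=pts(m,d,True);hsv=cv2.cvtColor(p,cv2.COLOR_RGB2HSV)
b=(hsv[...,0]>100)&(hsv[...,0]<130)&(hsv[...,1]>100)&(W[...,2]>.12)&(W[...,2]<.27)&(abs(W[...,0]-.56)<.03)&(abs(W[...,1]-.15)<.07)
Q=W[b];print(len(Q));t=Q[Q[:,2]>.235];print(t.mean(0),t.min(0),t.max(0))
E
```

```text
t: 2.23
tool_pos: [0.5604, 0.1588, 0.3078]
tool_rot: [1.24, 1.19, -1.247]
contact_force: [-0.3, -0.5, -0.6]
opening: 0.0426
t: 2.4
tool_pos: [0.56, 0.1564, 0.3105]
tool_rot: [1.245, 1.186, -1.248]
contact_force: [-0.0, -0.3, 1.5]
opening: 0.0426
[0.56   0.1564 0.3105]
[[-0.002  0.999 -0.05 ]
 [-0.001 -0.05  -0.999]
 [-1.    -0.002  0.001]]
{'fx': 309.70691628693146, 'fy': 309.70691628693146, 'cx': 320.49349446687364, 'cy': 195.78513452151236, 'xyz': array([0.56444126, 0.2284876 , 0.45216922]), 'attitude': array([ 2.85600044, -0.07274692, -0.0118315 ])}
548
[0.56222884 0.16135986 0.24389824] [0.55833447 0.14755588 0.24181375] [0.56596053 0.17434744 0.24585333]
```

View pics/w1.png

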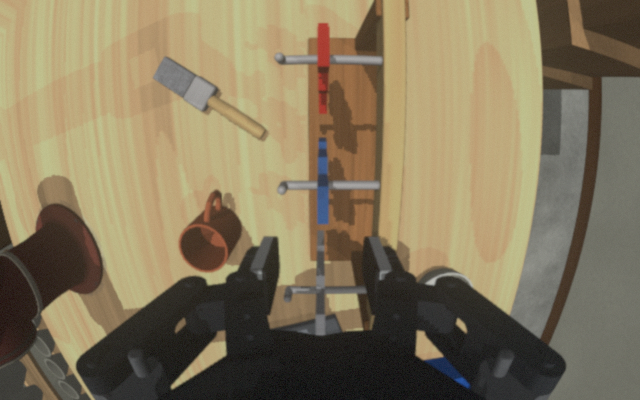

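The wrist view shows the blue tab at (322,185), centred between the jaws in x. Tab centre is about (0.562, 0.160) with its top at z = 0.245. Next I'll descend and grip.

```bash
python3 -m crank '[[[0.001,0.003,-0.03,0],[0.001,0.003,-0.06,0],[0.001,0.003,-0.08,0],[0.001,0.003,-0.097,0],[0.001,0.003,-0.097,0]]]'
python3 -m crank '[[[0,0,0,0],[0,0,0,0],[0,0,0,0],[0,0,0,0],[0,0,0,0]]]' 0 60
python3 -m crank '[[[0,0,0,0],[0,0,0,0],[0,0,0,0]]]'
```

```text
t: 2.87
tool_pos: [0.5599, 0.1589, 0.2115]
tool_rot: [1.244, 1.187, -1.251]
contact_force: [-0.3, 0.3, -0.1]
opening: 0.0426
t: 3.28
tool_pos: [0.563, 0.1601, 0.2173]
tool_rot: [1.248, 1.182, -1.242]
contact_force: [-1.0, -0.7, 6.5]
opening: 0.0073
t: 3.53
tool_pos: [0.563, 0.1601, 0.2173]
tool_rot: [1.248, 1.182, -1.242]
contact_force: [-1.3, -1.6, 6.8]
opening: 0.007
```

```bash
python3 -m crank '[[[0,0,0.008,0],[0,0,0.016,0],[0,0,0.024,0],[0,0,0.024,0],[0,0,0.024,0]]]'
python3 - <<'E'
from h import *
o=get_obs();print(o['tool_pos'].round(4),o['contact_force'])
m=camera_model("wrist");p,d=get_image("wrist");cv2.imwrite("pics/w2.png",p[:,:,::-1])
m=camera_model("top");p,d=get_image("top")
p,d=get_image("scene");m=camera_model("scene");cv2.imwrite("pics/s2.png",cv2.resize(p[120:270,230:430,::-1],None,fx=4,fy=4,interpolation=2))
E
```

```text
t: 3.95
tool_pos: [0.5621, 0.1603, 0.2391]
tool_rot: [1.246, 1.185, -1.244]
contact_force: [0.8, 1.0, -3.3]
opening: 0.0069
[0.5621 0.1603 0.2391] [ 0.77588817  0.9919416  -3.30093916]
```

View pics/s2.png

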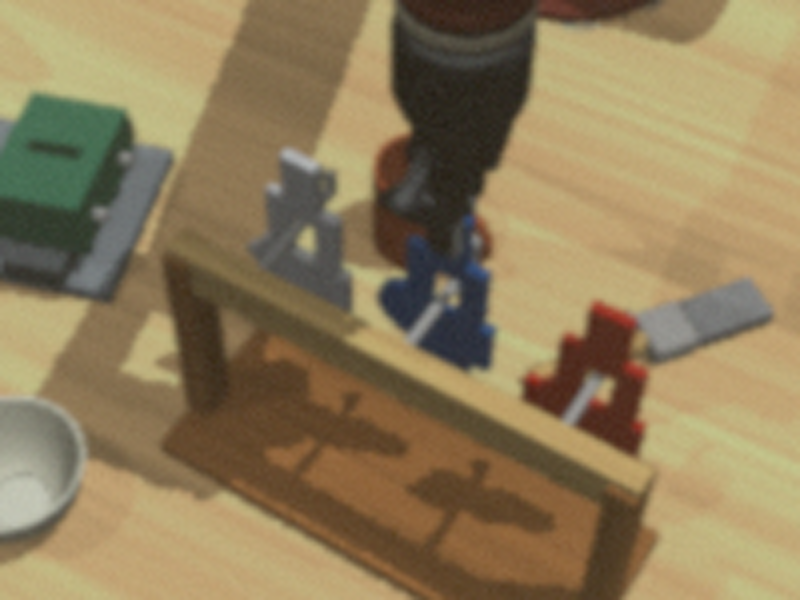

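View pics/w2.png

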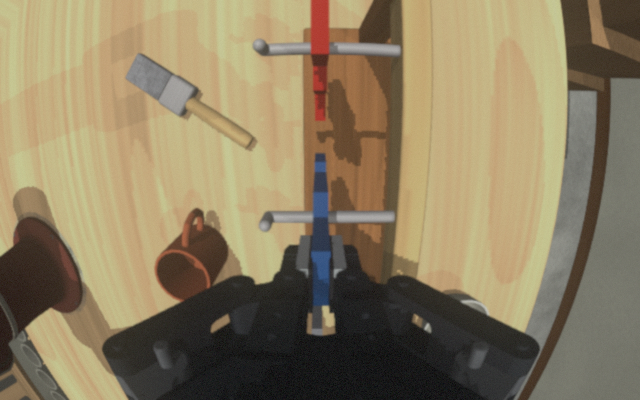

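The blue plate is held in line with the hook and lifted 22 mm. The scene crop shows the bar within the eye at (435,310). Now slide out along the rack's -x.

```bash
python3 -m crank '[[[-0.008,0,0,0],[-0.018,0.001,0,0],[-0.028,0.001,0,0],[-0.038,0.002,0,0],[-0.046,0.002,0,0]]]'
python3 -m crank '[[[-0.01,0,0,0],[-0.02,0.001,0,0],[-0.03,0.001,0,0],[-0.036,0.002,0,0],[-0.036,0.002,0,0]]]'
python3 -m crank '[[[0,0,0,0],[0,0,0,0]]]'
python3 - <<'E'
from h import *
p,d=get_image("top");cv2.imwrite("pics/t3.png",cv2.resize(p[160:300,215:395,::-1],None,fx=4,fy=4,interpolation=2))
m=camera_model("wrist");p,d=get_image("wrist");cv2.imwrite("pics/w3.png",p[:,:,::-1])
E
```

```text
t: 4.52
tool_pos: [0.5142, 0.1624, 0.2382]
tool_rot: [1.245, 1.186, -1.245]
contact_force: [-0.7, -0.4, -2.8]
opening: 0.0073
t: 4.93
tool_pos: [0.4786, 0.1644, 0.2384]
tool_rot: [1.245, 1.186, -1.245]
contact_force: [0.2, -0.1, -1.7]
opening: 0.007
t: 5.1
tool_pos: [0.48, 0.1642, 0.2385]
tool_rot: [1.246, 1.185, -1.245]
contact_force: [-0.6, -0.0, -2.5]
opening: 0.0068
```

View pics/w3.png

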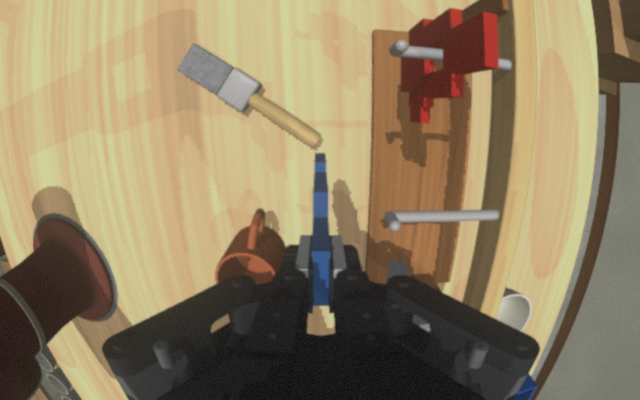

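The template is clear of the hook: hook tip at (393,220), blade at (320,200). Next I'll measure the block and slot in the first top and scene pictures.

```bash
python3 - <<'E'
from h import *
for n,bx in(("top",(430,485,198,272)),("scene",(222,268,140,192))):
    p=cv2.imread(f"pics/{n}0.png");d=np.load(f"pics/{n}0.npy");m=camera_model(n)
    c=p[bx[2]:bx[3],bx[0]:bx[1]]
    # orthorectify onto z=.09 plane : 0.5mm/px  (plane ray casting via homography)
    C=np.array([[.45,-.28],[.59,-.28],[.59,-.12],[.45,-.12]])
    A=R.from_rotvec(m['attitude']).as_matrix()
    src=[]
    for x,y in C:
        q=A.T@(np.array([x,y,.09])-m['xyz']);src.append([m['fx']*q[0]/q[2]+m['cx'],m['fy']*q[1]/q[2]+m['cy']])
    # image: col=(−y), row=(−x)
    dst=[[(-.12-y)*4000,(.59-x)*4000] for x,y in C]
    H=cv2.getPerspectiveTransform(np.float32(src),np.float32(dst))
    o=cv2.warpPerspective(p,H,(640,560),flags=cv2.INTER_CUBIC);cv2.imwrite(f"pics/o_{n}.png",o)
cv2.imwrite("pics/o.png",cv2.resize(np.hstack([cv2.imread("pics/o_top.png"),cv2.imread("pics/o_scene.png")]),(800,350)))
E
```

```text
(no output)
```

View pics/o.png

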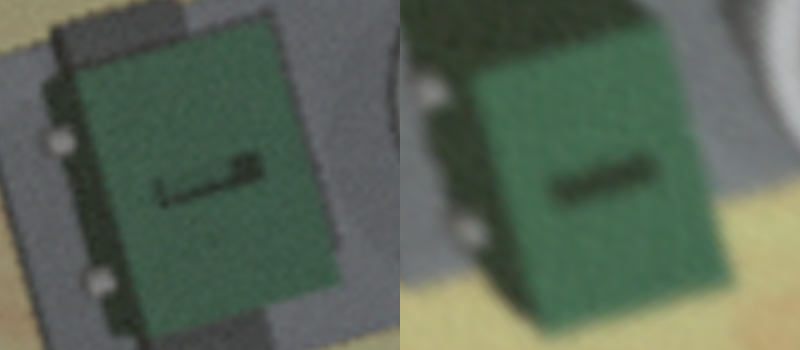

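```bash
python3 - <<'E'
from h import *
for n in("top","scene"):
    o=cv2.GaussianBlur(cv2.imread(f"pics/o_{n}.png"),(9,9),0);hsv=cv2.cvtColor(o,cv2.COLOR_BGR2HSV)
    g=((hsv[...,0]>60)&(hsv[...,0]<95)&(hsv[...,1]>70)&(hsv[...,2]>62)).astype(np.uint8)
    cs,h=cv2.findContours(g,cv2.RETR_CCOMP,cv2.CHAIN_APPROX_NONE)
    i=max(range(len(cs)),key=lambda k:cv2.contourArea(cs[k]))
    r=cv2.minAreaRect(cs[i]);w=lambda q:(np.array([.59-q[1]/4000,-.12-q[0]/4000])).round(4)
    print(n,'rect',w(r[0]),np.array(r[1])/4,r[2])
    for k in range(len(cs)):
        if h[0][k][3]==i and cv2.contourArea(cs[k])>150:
            r=cv2.minAreaRect(cs[k]);print('  hole',w(r[0]),np.array(r[1])/4,r[2],cv2.contourArea(cs[k]))
E
```

```text
top rect [ 0.5184 -0.2028] [108.27566528  79.56008148] 74.35775756835938
  hole [ 0.4649 -0.1851] [ 4.78031445 10.76196289] 25.70995330810547 443.0
  hole [ 0.4762 -0.1841] [3.25 4.5 ] 0.0 161.0
  hole [ 0.4786 -0.2042] [5.50903702 2.76106119] 47.121097564697266 155.0
  hole [ 0.4826 -0.1963] [8.83883476 3.00520372] 45.0 262.0
  hole [ 0.4902 -0.2201] [2.81382608 7.98824453] 10.885526657104492 232.0
  hole [ 0.4932 -0.1815] [4.86540127 3.1048944 ] 50.19443130493164 161.5
  hole [ 0.4978 -0.1989] [5.29729795 3.68288326] 47.72631072998047 185.0
  hole [ 0.4979 -0.1914] [4.85381937 3.44377112] 40.601295471191406 192.0
  hole [ 0.4982 -0.1841] [4.07965231 3.8060174 ] 5.710593223571777 170.0
  hole [ 0.5036 -0.1949] [6.75 2.75] 0.0 187.0
  hole [ 0.5031 -0.1745] [ 4.88132334 10.19402027] 2.6025619506835938 374.5
  hole [ 0.5128 -0.1742] [3.91831851 4.7927928 ] 42.27368927001953 169.0
  hole [ 0.5236 -0.1968] [2.4000001  6.20000076] 53.13010025024414 166.0
  hole [ 0.5244 -0.1875] [4.92818642 3.43177366] 28.610458374023438 180.5
  hole [ 0.5275 -0.1828] [3.25847292 4.75908518] 59.03623962402344 154.0
  hole [ 0.516  -0.2007] [20.7087307  54.21107864] 75.0413589477539 8295.0
  hole [ 0.532  -0.1774] [5.02425194 3.13496709] 85.2363510131836 172.5
  hole [ 0.5439 -0.1714] [ 4.44416189 11.15859509] 46.7357063293457 471.5
  hole [ 0.5464 -0.2226] [4.04213667 7.84782553] 7.765164852142334 261.5
  hole [ 0.5561 -0.1948] [7.79327488 3.63931251] 36.02737808227539 287.5
  hole [ 0.5581 -0.1705] [4.1467514  8.99127388] 23.498565673828125 358.5
  hole [ 0.5655 -0.1939] [3.16227746 4.42718792] 71.56504821777344 155.0
  hole [ 0.5691 -0.2176] [3.53553391 5.30330086] 45.0 195.0
scene rect [ 0.5211 -0.1984] [107.85591888  80.43252563] 74.33184051513672
  hole [ 0.5178 -0.2011] [12.71104622 42.7523613 ] 73.94001770019531 6833.5
```

```bash
python3 -m crank '[[[0,0,0.025,0],[0,0,0.05,0],[0,-0.01,0.08,0],[0,-0.03,0.105,0],[0,-0.06,0.12,0]]]'
python3 -m crank '[[[0,-0.03,0,2],[0,-0.06,0,6],[0,-0.09,0,10],[0,-0.12,0,14],[0.01,-0.15,0,18.6]]]'
python3 -m crank '[[[0.005,-0.03,0,0],[0.01,-0.06,0,0],[0.015,-0.09,0,0],[0.02,-0.12,0,0],[0.027,-0.15,-0.01,0]]]'
python3 -m crank '[[[0,-0.005,-0.03,0],[0,-0.005,-0.06,0],[0,-0.005,-0.08,0],[0,-0.005,-0.085,0],[0,-0.005,-0.085,0]]]'
python3 -m crank '[[[0,0,0,0],[0,0,0,0]]]'
cat > look.py <<'E'
import sys
from h import *
k=sys.argv[1]
o=get_obs();print(o['tool_pos'].round(4),o['contact_force'].round(1));M=R.from_rotvec(o['tool_rot']).as_matrix();print('jaw deg',np.degrees(np.arctan2(M[1,1],M[0,1])).round(2),M[:,0].round(3))
m=camera_model("wrist");p,d=get_image("wrist");cv2.imwrite(f"pics/w{k}.png",p[:,:,::-1]);np.savez(f"pics/w{k}.npz",d=d,**m)
p,d=get_image("scene");cv2.imwrite(f"pics/s{k}.png",cv2.resize(p[80:230,140:340,::-1],None,fx=4,fy=4,interpolation=2))
E
python3 look.py 4
```

```text
t: 5.62
tool_pos: [0.4807, 0.1048, 0.3621]
tool_rot: [1.246, 1.184, -1.239]
contact_force: [0.6, -0.6, -2.6]
opening: 0.0067
t: 6.03
tool_pos: [0.4892, -0.0474, 0.3588]
tool_rot: [1.002, 1.328, -1.001]
contact_force: [1.2, 0.6, -1.8]
opening: 0.0069
t: 6.45
tool_pos: [0.5176, -0.1982, 0.3506]
tool_rot: [1.005, 1.322, -1.003]
contact_force: [-0.4, -0.4, -1.8]
opening: 0.0072
t: 6.87
tool_pos: [0.5159, -0.2006, 0.2608]
tool_rot: [1.004, 1.332, -1.006]
contact_force: [-0.8, 0.5, -1.0]
opening: 0.007
t: 7.03
tool_pos: [0.5178, -0.2013, 0.2658]
tool_rot: [1.004, 1.323, -1.003]
contact_force: [-0.2, 0.2, -1.8]
opening: 0.007
[ 0.5178 -0.2013  0.2658] [-0.2  0.2 -1.8]
jaw deg 15.78 [ 0.003 -0.002 -1.   ]
```

View pics/w4.png

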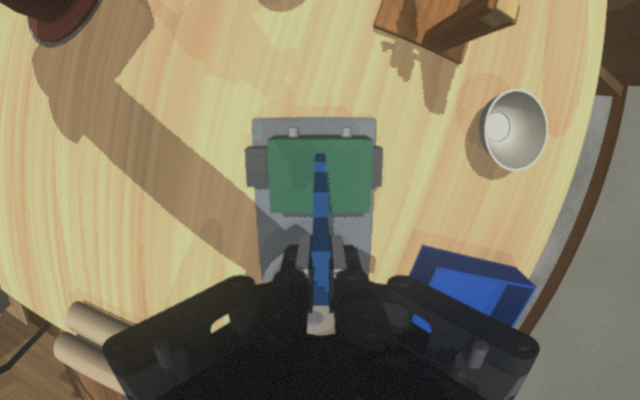

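View pics/s4.png

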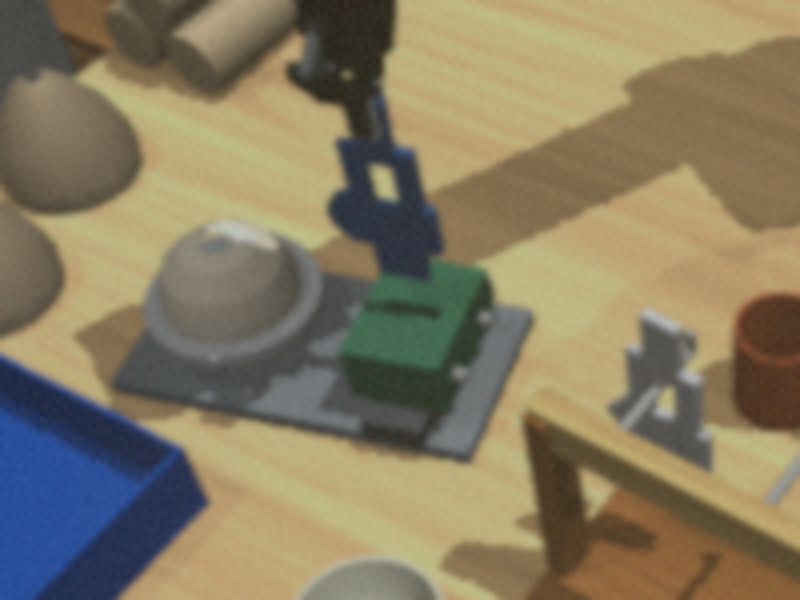

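```bash
cat > blk.py <<'E'
import sys
from h import *
k=sys.argv[1];t=np.array(eval(sys.argv[2]));a=np.radians(15.8)
z=np.load(f"pics/w{k}.npz");m={q:z[q] for q in z.files};p=cv2.imread(f"pics/w{k}.png")
hsv=cv2.cvtColor(cv2.GaussianBlur(p,(3,3),0),cv2.COLOR_BGR2HSV)
g=((hsv[...,0]>60)&(hsv[...,0]<95)&(hsv[...,1]>80)).astype(np.uint8)
E=np.array([[np.cos(a),np.sin(a)],[-np.sin(a),np.cos(a)]])
f=lambda u,v,h:E@(onplane(m,u,v,h,True)[:2]-t)*1000
for v in range(140,215,8):
    c=np.where(g[v])[0];c=c[(c>230)&(c<410)]
    if len(c)<30:continue
    A,B=f(c.min()-.5,v,.09),f(c.max()+.5,v,.09);print(v,c.min(),c.max(),A.round(1),B.round(1),'mid x',((A+B)/2)[0].round(2))
for u in(280,300,345,365):
    c=np.where(g[:,u])[0];c=c[(c>120)&(c<230)];print(u,c.min(),c.max(),f(u,c.min()-.5,.09).round(1),f(u,c.max()+.5,.09).round(1))
b=((hsv[...,0]>100)&(hsv[...,0]<130)&(hsv[...,1]>100))
for v in range(150,300,10):
    c=np.where(b[v])[0];c=c[(c>295)&(c<345)]
    if len(c):print('b',v,c.min(),c.max())
E
python3 blk.py 4 '(0.5178,-0.2013)'
```

```text
140 282 363 [-38.6  38.6] [45.9 38.5] mid x 3.65
148 269 370 [-52.5  30.4] [53.5 30.2] mid x 0.51
156 269 370 [-52.7  22. ] [53.7 21.8] mid x 0.5
164 269 370 [-53.1  13.5] [54.  13.3] mid x 0.48
172 270 370 [-52.3   4.9] [54.3  4.7] mid x 1.01
180 270 370 [-52.7  -3.8] [54.7 -4. ] mid x 0.99
188 270 369 [-53.1 -12.6] [ 53.9 -12.9] mid x 0.44
196 271 368 [-52.4 -21.6] [ 53.2 -21.8] mid x 0.42
204 271 368 [-52.8 -30.6] [ 53.6 -30.9] mid x 0.4
280 141 211 [-40.2  38.1] [-42.7 -39.2]
300 140 211 [-19.5  38.8] [-20.8 -39.2]
345 140 211 [26.7 38.8] [ 28.1 -39.3]
365 141 210 [47.5 38. ] [ 50.1 -38.3]
b 160 316 324
b 170 315 325
b 180 315 325
b 190 314 327
b 200 313 327
b 210 313 328
b 220 315 326
b 230 314 327
b 240 312 328
b 250 311 330
b 260 312 329
b 270 313 329
b 280 313 329
b 290 312 329
```

```bash
python3 - <<'E'
from h import *
z=np.load("pics/w4.npz");m={q:z[q] for q in z.files};p=cv2.imread("pics/w4.png")
hsv=cv2.cvtColor(p,cv2.COLOR_BGR2HSV);b=((hsv[...,0]>100)&(hsv[...,0]<130)&(hsv[...,1]>90))
print([ (v,b[v,312:330].sum()) for v in range(146,160)])
W=pts(m,z['d'],True);a=np.radians(15.8);t=np.array([.5178,-.2013])
E=np.array([[np.cos(a),np.sin(a)],[-np.sin(a),np.cos(a)]])
for v in range(150,300,8):
    q=[W[v,u] for u in range(318,323) if b[v,u]]
    if q: q=np.mean(q,0);print(v,(E@(q[:2]-t)*1000).round(1),q[2].round(4))
E
```

```text
[(146, np.int64(0)), (147, np.int64(0)), (148, np.int64(0)), (149, np.int64(0)), (150, np.int64(0)), (151, np.int64(0)), (152, np.int64(0)), (153, np.int64(0)), (154, np.int64(6)), (155, np.int64(8)), (156, np.int64(9)), (157, np.int64(9)), (158, np.int64(9)), (159, np.int64(9))]
158 [ 0.4 42.4] 0.2277
166 [ 0.8 32.1] 0.1992
174 [ 0.8 28.6] 0.2088
182 [ 0.7 28.1] 0.2289
190 [ 0.7 28.4] 0.2479
198 [ 0.7 24.9] 0.2509
206 [ 0.6 20.4] 0.2508
214 [ 0.6 16.1] 0.2514
222 [ 0.6 14.4] 0.2588
230 [ 0.6 14.5] 0.2697
238 [ 0.6 14.3] 0.2786
246 [ 0.5 14.5] 0.2874
254 [ 0.5 13.1] 0.2922
262 [0.5 9.1] 0.292
270 [0.5 5.3] 0.2922
278 [0.5 1.4] 0.2924
286 [ 0.5 -2.6] 0.2926
294 [ 0.4 24.6] 0.3383
```

In the same wrist picture the plate sits at x = +0.6 mm and the block's middle at +0.6 mm, with y at +0.3 and -0.3 mm, so they are aligned. I'll descend slowly and watch the force.

```bash
python3 -m crank '[[[0,-0.0005,-0.01,0],[0,-0.0005,-0.02,0],[0,-0.0005,-0.03,0],[0,-0.0005,-0.034,0],[0,-0.0005,-0.036,0]]]'
python3 -m crank '[[[0,0,-0.002,0],[0,0,-0.004,0],[0,0,-0.006,0],[0,0,-0.008,0],[0,0,-0.008,0]]]'
```

```text
t: 7.55
tool_pos: [0.5164, -0.2011, 0.2273]
tool_rot: [1.004, 1.328, -1.005]
contact_force: [-2.1, 1.0, 8.3]
opening: 0.007
t: 7.97
tool_pos: [0.5162, -0.201, 0.2177]
tool_rot: [1.004, 1.329, -1.005]
contact_force: [0.7, -0.7, -1.5]
opening: 0.0073
```

No contact force at 0.2177 m, so the tongue is about 10 mm into the slot. Carrying on down.

```bash
python3 -m crank '[[[0,0,-0.003,0],[0,0,-0.006,0],[0,0,-0.009,0],[0,0,-0.012,0],[0,0,-0.014,0]]]'
python3 -m crank '[[[0,0,-0.001,0],[0,0,-0.002,0],[0,0,-0.004,0],[0,0,-0.005,0],[0,0,-0.005,0]]]'
python3 -m crank '[[[0,0,-0.001,0],[0,0,-0.002,0],[0,0,-0.002,0]]]'
python3 look.py 5
```

```text
t: 8.38
tool_pos: [0.5165, -0.2013, 0.2046]
tool_rot: [1.004, 1.328, -1.004]
contact_force: [-0.2, 0.2, -2.2]
opening: 0.0069
t: 8.8
tool_pos: [0.5166, -0.2013, 0.2]
tool_rot: [1.004, 1.327, -1.004]
contact_force: [0.3, 1.0, -3.3]
opening: 0.0066
t: 9.05
tool_pos: [0.5166, -0.2013, 0.1981]
tool_rot: [1.004, 1.327, -1.004]
contact_force: [0.4, -0.0, -2.0]
opening: 0.007
[ 0.5166 -0.2013  0.1981] [ 0.4 -0.  -2. ]
jaw deg 15.76 [-0.  0. -1.]
```

View pics/s5.png

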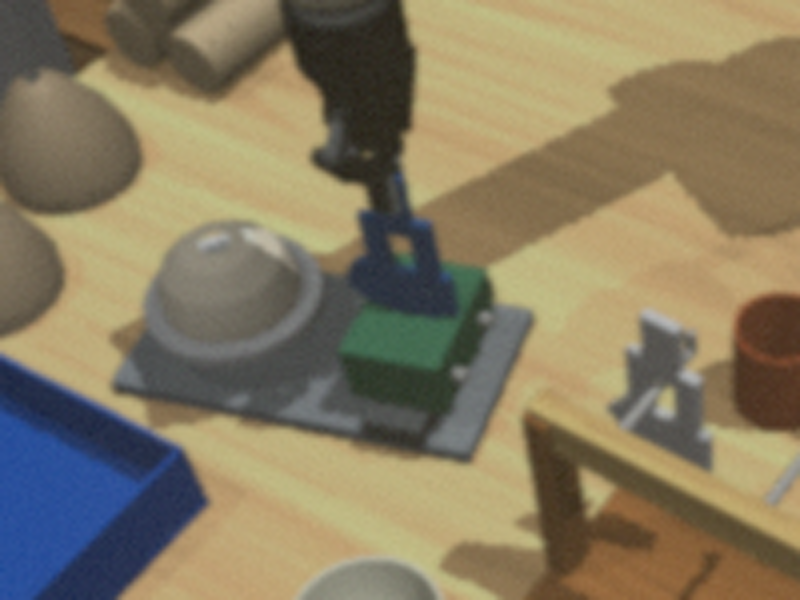

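Nearly home: the shoulders are just above the block and there is still no contact force. I'll press down gently.

```bash
python3 -m crank '[[[0,0,-0.001,0],[0,0,-0.002,0],[0,0,-0.002,0],[0,0,-0.002,0]]]'
python3 -m crank '[[[0,0,-0.001,0],[0,0,-0.001,0],[0,0,-0.001,0]]]'
```

```text
t: 9.48
tool_pos: [0.5172, -0.2016, 0.1976]
tool_rot: [1.004, 1.325, -1.004]
contact_force: [-1.6, 1.3, 4.7]
opening: 0.0067
t: 9.73
tool_pos: [0.5174, -0.2016, 0.1976]
tool_rot: [1.004, 1.325, -1.003]
contact_force: [-2.6, 1.0, 8.5]
opening: 0.0069
```

The force is rising with no further motion, at TCP z = 0.1976 (tongue at about 0.060). I'll confirm from the depth picture before letting go.

```bash
python3 look.py 6; python3 - <<'E'
from h import *
z=np.load("pics/w6.npz");m={q:z[q] for q in z.files};p=cv2.imread("pics/w6.png")
hsv=cv2.cvtColor(p,cv2.COLOR_BGR2HSV);b=((hsv[...,0]>100)&(hsv[...,0]<130)&(hsv[...,1]>90))
W=pts(m,z['d'],True)
q=np.array([W[v,u] for v in range(264,288) for u in range(318,323) if b[v,u]]);print(q[:,2].mean(),len(q), 'grn',np.median(W[150:200,275:300,2]))
E
```

```text
[ 0.5174 -0.2016  0.1976] [-2.6  1.   8.5]
jaw deg 15.77 [ 0.002 -0.001 -1.   ]
0.2258973231937883 120 grn 0.08902787136385881
```

View pics/s6.png

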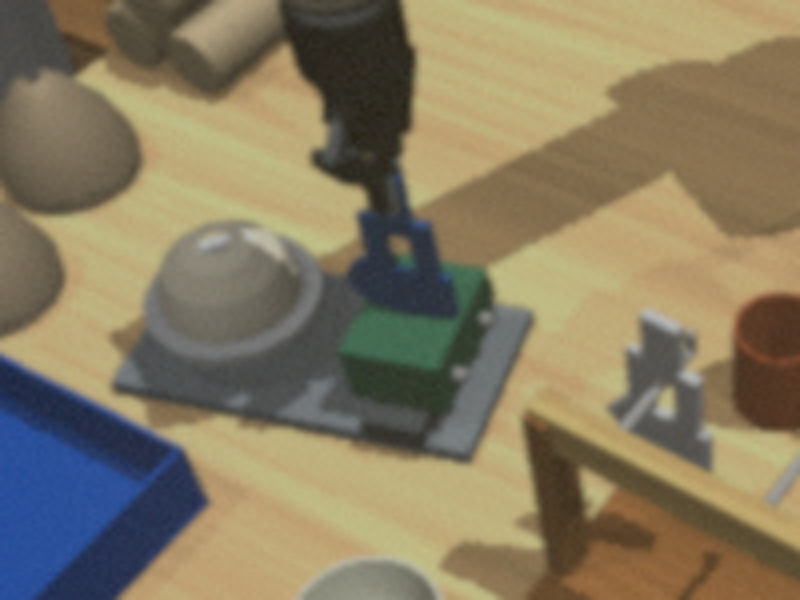

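The shoulders are seated: tab top measures 0.226 m against an expected 0.225. The lobe is on the mould's side at (365,285). Releasing.

```bash
python3 -m crank '[[[0,0,0,0],[0,0,0,0],[0,0,0,0],[0,0,0,0],[0,0,0,0]]]' 0.4
python3 -m crank '[[[0,0,0.005,0],[0,0,0.015,0],[0,0,0.03,0],[0,0,0.05,0],[0,0,0.07,0]]]'
python3 -m crank '[[[0,0,0.03,0],[0,0,0.06,0],[0,0,0.07,0],[0,0,0.07,0],[0,0,0.07,0]]]'
python3 look.py 7; python3 - <<'E'
from h import *
z=np.load("pics/w7.npz");m={q:z[q] for q in z.files};p=cv2.imread("pics/w7.png")
hsv=cv2.cvtColor(p,cv2.COLOR_BGR2HSV);b=((hsv[...,0]>100)&(hsv[...,0]<130)&(hsv[...,1]>90))
W=pts(m,z['d'],True);b&=(np.hypot(W[...,0]-.518,W[...,1]+.2)<.06)&(W[...,2]>.08)
q=W[b];t=q[q[:,2]>.218];print(len(q),t.mean(0).round(4),t.min(0).round(4),t.max(0).round(4))
for lo,hi in((.1,.14),(.14,.19),(.2,.24)):
    s=q[(q[:,2]>lo)&(q[:,2]<hi)];print(lo,len(s),s.mean(0).round(4) if len(s) else '')
E
```

```text
t: 10.25
tool_pos: [0.5165, -0.2013, 0.1947]
tool_rot: [1.004, 1.328, -1.004]
contact_force: [-0.6, -0.7, 0.4]
opening: 0.0339
t: 10.67
tool_pos: [0.5166, -0.2013, 0.2667]
tool_rot: [1.004, 1.327, -1.004]
contact_force: [0.9, -1.1, -0.5]
opening: 0.034
t: 11.08
tool_pos: [0.5169, -0.2014, 0.3358]
tool_rot: [1.004, 1.326, -1.004]
contact_force: [-0.4, 0.3, -0.8]
opening: 0.0338
[ 0.5169 -0.2014  0.3358] [-0.4  0.3 -0.8]
jaw deg 15.77 [ 0.001 -0.001 -1.   ]
1032 [ 0.5372 -0.1918  0.335 ] [ 0.4824 -0.2149  0.2185] [ 0.5692 -0.1736  0.4404]
0.1 59 [ 0.509  -0.1707  0.1291]
0.14 173 [ 0.5116 -0.1802  0.1802]
0.2 324 [ 0.5169 -0.1992  0.2227]
```

View pics/s7.png

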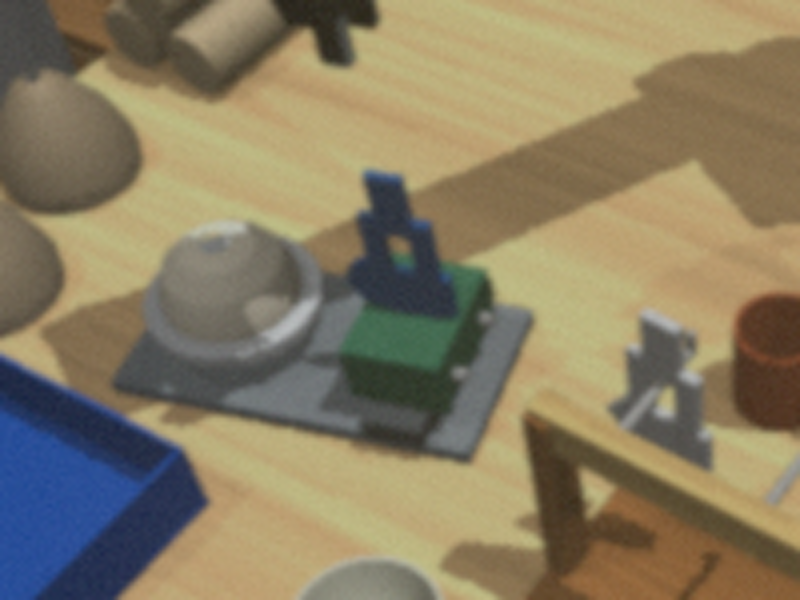

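View pics/w7.png

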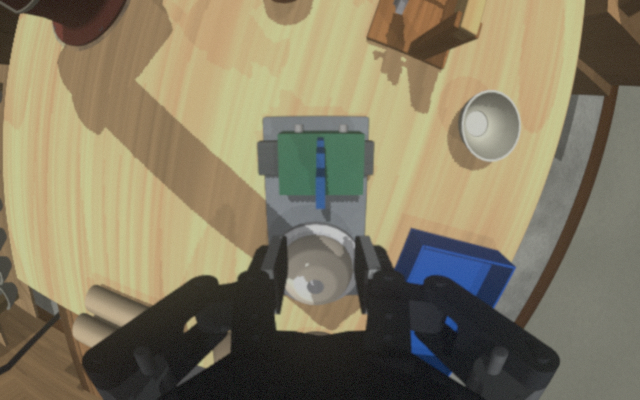

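The template stands upright and released in the slot. In the wrist view the blade is at (320,170) over the block, and the fingers are well clear. Handing in.

```bash
python3 -c "
from station import *
finish_job()"
```

```text
the job is handed in; nothing more can be done
```

The blue template is off the middle hook and in the green block's slot: tongue down, rounded edge on the mould's side, released. I handed the job in at about 11 s, well inside the 58 s limit; no verdict was reported.

- **Lifting off:** I gripped the tab from above, lifted it 22 mm, slid it about 80 mm out past the hook tip, and carried it to the block. The other templates hung undisturbed in the camera views I took.
- **Finding the slot:** Top and scene views put the slot at about (0.518, -0.201) with the stand turned about 16°. In one wrist picture the plate and block agreed to under 1 mm, so no touch search was needed.
- **Seating:** The template went down with no contact until the shoulders met the block. The force then rose to 8.5 N with no further motion. Still held, its tongue was about 60 mm above the table by the arm pose. The depth picture put the tab top at 0.226 m, where 0.225 was expected.
- **After release:** The template stands upright and the fingers are clear, with the tool about 140 mm higher and the force near zero.

- **Disagreements:** The top and scene views put the block's middle 3 to 4 mm apart, which the wrist picture settled. There was also one 8 N reading during the first descent, about 0.5 s before the tongue entered the slot. The next reading was back to about the template's weight, so I took it as braking.
- **Check that failed:** The last wrist mask for the tab top also caught non-template pixels, so I ignored that figure and used the lower height bands and the pictures.

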